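# Fit the dial thermometer in the brewing crock's collet

### The job

Fit the dial thermometer to the brewing crock: lift it out of the wooden stand and set its stem all the way down into the brass collet on the crock's lid, so that its flange sits flat on the collet and the dial reads upright for someone standing at the tap. Then screw the black nut clockwise, seen from above, until the collet grips the stem firmly, and let go. Leave the stirring rod in its hole in the stand and do not disturb the jam jar, coffee tin and ramekin.

Things in the scene. Friction and masses are not known exactly. Their poses are not given: they have to be found in the camera images.
- crock: White stoneware crock, 128 mm across (156 over its two side lugs), fixed. Origin: centre of its underside; -x points to the tap (sticks out 97 mm, up to 64 mm high), within 0.35 rad of facing the robot. Steel lid 126 mm across, top 104 mm high. In its middle a collet fitting: steel foot 38 mm across up to 117 mm, black nut from 122 to 148 mm, brass collet face at 149 mm.
- collet_mouth (a point): Centre of the collet's mouth, in the plane of its flat brass face (26 mm across, inside the nut), 149 mm above the crock's underside; axes as crock. Vertical bore 10 mm across; 11 mm down three brass jaws begin, which leave 10.4 mm when open. Free below for the whole stem. The seated flange rests on this face.
- nut (a joint): Black nut's angle, rad: 0 fully open, grows clockwise seen from above (tightening), hard stop at 2.7. Starts at 0 to 0.4. Moves the jaws inward 0.75 mm per rad: they meet the stem at about 1.6, then it turns harder; a firm grip needs about 2.2 or more. Stays where left (friction 0.2 N m). Takes more than one grasp. Does not rise or sink; does not turn the thermometer.
- nut_grip (a point): On the nut's axis 9 mm below its top, 139 mm above the crock's underside: the height to grip. Nut 50 mm across, knurled, 26 mm tall. Fingertips that straddle it have free space down to the lid, 44 mm below the nut's top. The seated thermometer stands 28 mm above the collet face, its case 42 mm across, so open fingers pass down beside it.
- jaw_1: One of the three equal brass jaws hidden inside the collet fitting (16 mm tall, middle 130 mm above the crock's underside); presses on the stem when the nut is tight. Not handled.
- thermometer: Dial thermometer, about 80 g, upright. Origin: axis, underside of flange; z up. Below it a steel stem 8 mm across, 70 mm long, last 6 mm tapered to 4.4. Above: flange 18 mm across, 4 thick; neck 12 mm; steel case 42 mm across, 12 to 28 mm up: grip there. +x: twelve o'clock of the white face that looks up. Starts in a stand hole, flange on the board, +x within 0.8 rad of away from the robot.
- twelve_o_clock (a point): Twelve o'clock on the dial's rim, 18 mm from the axis, 28 mm above the thermometer's origin. Opposite, at six o'clock, the black scale arc has its gap and the face a small dark plate. The dial reads upright from the tap when twelve o'clock points away from the tap, along the crock's +x.
- stand: Light-wood stand, fixed, 64 x 170 mm, upper board's top 90 mm high, with two holes 13 mm across at y = +45 and -45 mm in its own frame. Origin: centre of its underside. Thermometer in one hole, stirring rod in the other; which is which varies.
- stirring_rod: Stirring rod with a dark wooden ball knob (26 mm across, centre 24 mm above the origin), 8 mm stem and 18 mm flange like the thermometer's. Origin: axis, underside of flange. Stays in its hole in the stand.
- jam_jar: Jam jar with a yellow lid, 66 mm across, 100 mm high, behind the gap between stand and crock; origin: centre of its underside. Stays. Just behind it rises the bookcase: its upright and, 0.45 m above the counter, its shelves begin at world x = 0.58, so wrists must stay in front of that.
- coffee_tin: Coffee tin with a brown lid, 103 mm across, 124 mm high, left of the crock; origin: centre of its underside. Stays.
- ramekin: White ramekin, 73 mm across, 46 mm high, at the left; origin: centre of its underside. Stays.

How it is judged:
By the outcome, as a careful person would: the job done as asked, in the order asked, and still so for the second after the job is handed in, with the robot touching nothing.
It also fails if it takes over 59 s, if anything falls off the work surface, if the arm or the gripper's body presses on something with over 40 N, if the wrist force passes 120 N, or if a joint passes its speed limit or range.

### The arm

A 7-joint arm with a two-finger parallel gripper is mounted at the origin on a cart in front of the work surface, level with it; the furniture and walls round the work are solid. World frame = base frame: x ahead of the robot, y to its left, z up, the work surface at z = 0. Lengths are in m, angles in rad, forces in N, time in s.
With the tool pointing down it reaches from about 0.425 to 1.025 m from the base axis. Payload 3.6 kg.
Tool frame: the origin (TCP) lies midway between the tips of the shut fingers; the grasp point (between the pads) lies 19 mm behind it; z points along the fingers, y is the line along which they close (so a half turn about z gives the same grasp; the last joint's range is limited). The gripper opens to 85 mm and grips with 20 to 120 N. Pads are 22 mm wide; open, the fingers measure 114 mm over their backs; the gripper's body (76 mm by 85 mm) begins 54 mm behind the grasp point. The pads swing forward as they close: fully open they stand 13 mm farther back than shut.
Start: joints at [-1.425, 0.591, 0.048, 1.609, -0.033, 0.943, -0.034], TCP at [0.171, 0.704, 0.231] pointing down, gripper open.
Joint ranges: [-2.69, 2.69], [-0.47, 2.24], [-1.27, 1.36], [0.19, 2.51], [-1.53, 4.68], [0.08, 2.07], [-3.09, 3.09]. Speed limits (rad/s): [2.57, 2.57, 3.14, 3.14, 3.14, 3.14, 3.14].

### API

Orientations are given as a 3x3 rotation matrix whose columns are the frame's x, y, z axes.
In Python, from cell import sense, read_camera, camera_info, finish_job gives the robot as it stands.
- The arm moves only by the shell command python3 -m crank 'ROWS' [OPENING] [FORCE]. ROWS is JSON, a list of rows, each a list of 2 entries, a list of its own where there are three numbers: the shift along the tool's x, y, z in mm, then the turn about the tool's z in rad. A call has exactly 8 rows; each row shifts and turns the commanded pose from where the row before left it, along the tool's axes as they then stand; what a row does not reach is not made up. A row lasts 1/8 s, in which the tool goes at most 62.5 mm and 10.7 degrees, less where a joint would pass 70% of its speed; a pose out of reach is approached as far as the arm can. A call with a gripper value outside its range is refused whole. OPENING is the closure in counts, from 0 (fully open) to 255 (shut), set as the call begins (- or left out, the last holds). The fingers move at their own pace and stop on an object; FORCE is the grip in N (left out, the last holds). Time passes only in rows, so rows that do not move let the fingers close, or fill a call up. It gives the time, the measured TCP pose, the force, the opening and the grip force at its end, in the units of the state.
- sense(): the state, without advancing time (a new reading comes with each control period).
- read_camera(name): name is "scene" or "side" or "wrist"; returns the picture (384x512x3 uint8, red, green, blue); there is no depth.
- camera_info(name): a dict with "intrinsics" (3x3 intrinsics, pixels), "extrinsics" (4x4, takes a point from camera to world coordinates); the wrist camera has in their place "T_tool_cam" (4x4, takes a point from camera to tool coordinates, whose origin is the TCP and whose axes are the flange's). Camera axes: x right, y down, z forward; pixel columns grow to the right and rows downward; lengths in m; the calibration is good to about 2 mm. The wrist camera is an equidistant fisheye: a pixel r from the principal point sees the ray r / f radians off the axis. A picture is of the moment at which its call begins: read the wrist's pose just before it. camera_info takes no time and is no camera call.
- finish_job(): hands the job in; it is judged then, once.
The state is a dict: "time": time; "qpos": joint angles; "qd": joint speeds; "tau": joint torques, N m; "ee_pos": TCP position; "ee_rot": TCP orientation; "ft_force": force on the tool from outside, world axes, zero at the start; "torque": the same for the moment, N m; "finger_gap": opening from 0.0 (shut) to 1.0 (fully open); "finger_force": force on a finger pad.
Only numpy, scipy, OpenCV 4.12 (cv2) and the standard library are available. Lean on these libraries where they do the work, as an engineer would, in place of code of your own. Each camera call takes 0.05 s, during which the arm holds its last target. There are 200 camera calls.

## Working session

There is one attempt and no reset: what is moved stays moved. The work goes in short steps, Python scripts to look and compute and a shell command to move; the robot and the scene stay as the last step left them, time stands still between calls to the robot, and variables do not carry over. Pictures are saved under pics/ and viewed, at most 12 in all, crops included, and the job is handed in when it is done.

```bash
ls; mkdir -p pics
python3 - <<'E'
from cell import *
import cv2,numpy as np
np.set_printoptions(precision=4,suppress=True)
s=sense();print(s['time'],s['ee_pos'],s['ee_rot'],s['finger_gap'],s['ft_force'])
ims=[]
for n in("scene","side","wrist"):
    im=read_camera(n);cv2.imwrite(f'pics/{n}0.png',im[:,:,::-1]);i=camera_info(n);print(n,i)
    if n!="wrist":ims.append(im[:,:,::-1])
E
```

```text
pics
0.0 [0.1713 0.7036 0.2301] [[-0.9716  0.2364 -0.0004]
 [ 0.2364  0.9716 -0.0022]
 [-0.0001 -0.0022 -1.    ]] 1.0003310505721326 [ 0.0945  0.4963 -0.1694]
scene {'intrinsics': array([[351.5297,   0.    , 254.8213],
       [  0.    , 351.5297, 196.2802],
       [  0.    ,   0.    ,   1.    ]]), 'extrinsics': array([[ 0.8798, -0.3615,  0.3087,  0.1226],
       [-0.4751, -0.6456,  0.5979, -0.6424],
       [-0.0168, -0.6727, -0.7397,  1.0094],
       [ 0.    ,  0.    ,  0.    ,  1.    ]])}
side {'intrinsics': array([[426.8177,   0.    , 258.7033],
       [  0.    , 426.8177, 184.0422],
       [  0.    ,   0.    ,   1.    ]]), 'extrinsics': array([[ 0.7627, -0.5146,  0.3918, -0.0046],
       [-0.6467, -0.598 ,  0.4735, -0.5394],
       [-0.0093, -0.6145, -0.7889,  1.1454],
       [ 0.    ,  0.    ,  0.    ,  1.    ]])}
wrist {'intrinsics': array([[297.3186,   0.    , 257.441 ],
       [  0.    , 297.3186, 191.2656],
       [  0.    ,   0.    ,   1.    ]]), 'T_tool_cam': array([[-0.0007, -0.9603, -0.2788,  0.0699],
       [ 1.    , -0.0009,  0.0005,  0.0006],
       [-0.0007, -0.2788,  0.9603, -0.1427],
       [ 0.    ,  0.    ,  0.    ,  1.    ]])}
```

View pics/scene0.png

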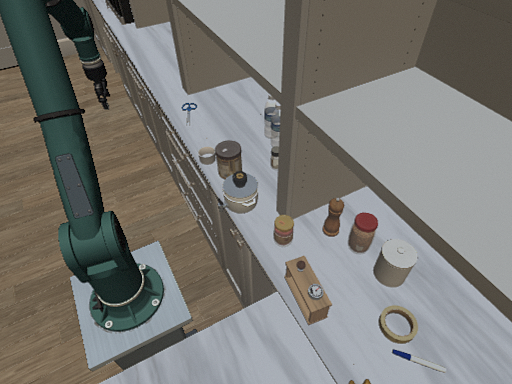

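View pics/side0.png

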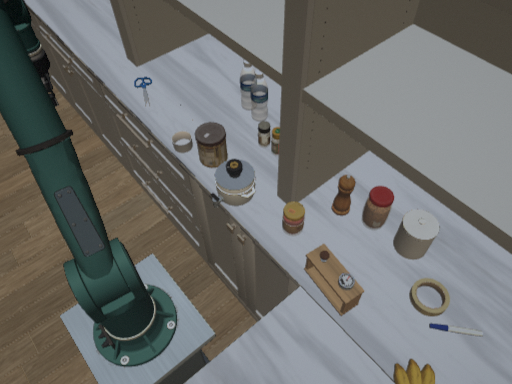

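Scene view: the stand's thermometer dial is at about (316,291) with the dark knob at (300,265). The crock nut is at (240,178) and the yellow-lid jar at (284,222). In the side view the dial is at (346,281) and the nut at (234,167).

```bash
cat > h.py <<'E'
from cell import *
import cv2,numpy as np
np.set_printoptions(precision=4,suppress=True)
def ray(n,u,v,s=None):
    i=camera_info(n);K=i['intrinsics'];x=np.array([(u-K[0,2])/K[0,0],(v-K[1,2])/K[1,1]])
    if n!='wrist':
        E=i['extrinsics'];return E[:3,3],E[:3,:3]@np.r_[x,1]
    r=np.hypot(*x);d=np.r_[x*np.sinc(r/np.pi),np.cos(r)]  # equidistant
    T=i['T_tool_cam'];R=np.array(s['ee_rot'])
    return np.array(s['ee_pos'])+R@T[:3,3],R@T[:3,:3]@d
def onz(n,u,v,z,s=None):
    o,d=ray(n,u,v,s);return o+d*(z-o[2])/d[2]
def proj(n,p,s=None):
    i=camera_info(n);K=i['intrinsics']
    if n!='wrist':
        E=i['extrinsics'];c=E[:3,:3].T@(np.array(p)-E[:3,3]);return K[:2,:2]@(c[:2]/c[2])+K[:2,2]
    T=i['T_tool_cam'];R=np.array(s['ee_rot']);c=T[:3,:3].T@(R.T@(np.array(p)-s['ee_pos'])-T[:3,3])
    t=np.arctan2(np.hypot(*c[:2]),c[2]);return K[:2,:2]@(c[:2]/np.hypot(*c[:2])*t)+K[:2,2]
def snap(n,f):
    s=sense();im=read_camera(n)[:,:,::-1].copy();cv2.imwrite(f'pics/{f}.png',im);return s,im
E
python3 - <<'E'
from h import *
for n,d in(("scene",dict(th=(316,291,.118),knob=(300,265,.114),nut=(240,178,.148),jar=(285,221,.1))),("side",dict(th=(346,281,.118),knob=(325,255,.114),nut=(234,167,.148),jar=(293,209,.1)))):
    for k,(u,v,z) in d.items(): print(n,k,onz(n,u,v,z))
a=cv2.imread('pics/scene0.png');b=cv2.imread('pics/side0.png')
f=lambda i,x,y:cv2.resize(i[y:y+75,x:x+100],(400,300),interpolation=cv2.INTER_CUBIC)
cv2.imwrite('pics/c0.png',np.vstack([np.hstack([f(a,270,250),f(a,190,160)]),np.hstack([f(b,295,235),f(b,190,140)])]))
E
```

```text
scene th [ 0.4742 -0.3131  0.118 ]
scene knob [ 0.4826 -0.2213  0.114 ]
scene nut [0.4779 0.1549 0.148 ]
scene jar [ 0.5365 -0.0521  0.1   ]
side th [ 0.4713 -0.3126  0.118 ]
side knob [ 0.4863 -0.2232  0.114 ]
side nut [0.4763 0.159  0.148 ]
side jar [ 0.5311 -0.0499  0.1   ]
```

View pics/c0.png

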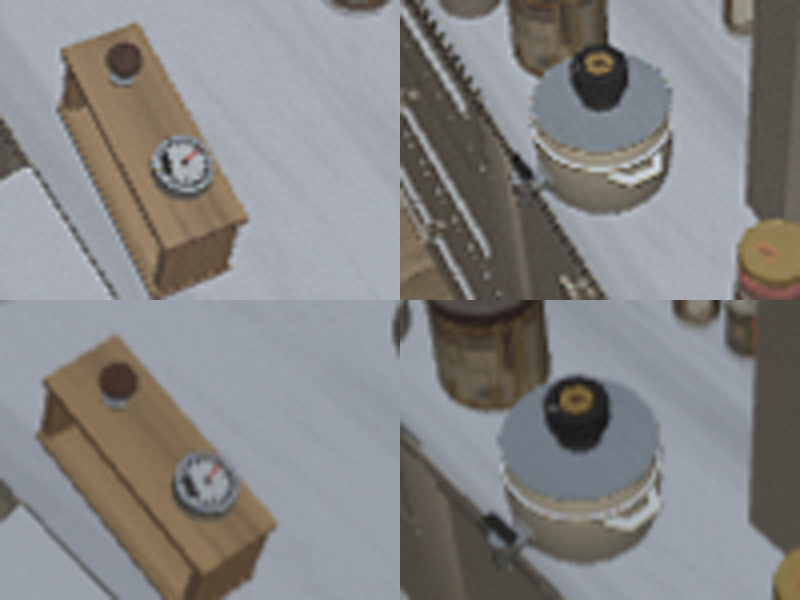

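The crops show the dial with its dark plate on the left, so twelve o'clock is roughly to image right, and the tap at lower left of the crock. The two views agree to about 4 mm. I'll move in along a safe line.

```bash
python3 -m crank '[[[-38,-27,-13],0],[[-38,-27,-13],0],[[-38,-27,-13],0],[[-38,-27,-13],0],[[-38,-27,-13],0],[[-38,-27,-13],0],[[-38,-27,-13],0],[[-38,-27,-13],0]]' 0 30; python3 -c "
from h import *
s=sense();print(s['qpos'],s['ee_pos'],s['ee_rot'])"
```

```text
time: 1.15
ee_pos: [0.4165, 0.4212, 0.3355]
ee_rot: [[-0.972, 0.236, -0.0], [0.236, 0.972, -0.0], [0.0, -0.0, -1.0]]
ft_force: [0.7, -0.8, 0.0]
finger_gap: 1.0
finger_force: 0.0
[-0.9529  0.318   0.1118  1.807  -0.0409  1.0193  0.5069] [0.4165 0.4212 0.3355] [[-0.9716  0.2365 -0.0003]
 [ 0.2365  0.9716 -0.0003]
 [ 0.0002 -0.0004 -1.    ]]
```

```bash
python3 -m crank '[[[-14,-41,0],0],[[-14,-41,0],0],[[-14,-41,0],0],[[-14,-41,0],0],[[-14,-41,0],0],[[-14,-41,0],0],[[0,0,0],0],[[0,0,0],0]]'; python3 -c "
from h import *
s,im=snap('wrist','w1');print(s['qpos'],s['ee_pos'])
print(proj('wrist',[.477,.157,.149],s))"
```

```text
time: 2.15
ee_pos: [0.4391, 0.1643, 0.3353]
ee_rot: [[-0.972, 0.236, 0.0], [0.236, 0.972, 0.001], [0.0, 0.001, -1.0]]
ft_force: [0.1, 0.0, 0.0]
finger_gap: 0.999
finger_force: 0.0
[-0.6543  0.1389  0.2263  2.0531 -0.0389  0.9532  0.9246] [0.4391 0.1643 0.3353]
[258.2343 201.9799]
```

View pics/w1.png

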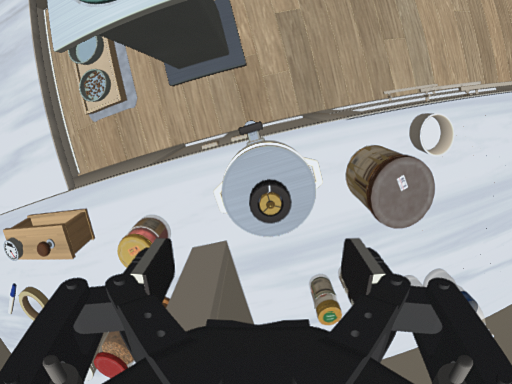

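The wrist view shows the brass face at about (269,204), the lid centred near (268,188), the tap at (251,130), and the lugs near (217,200) and (320,172).

Run:
```python
from h import *
s=dict(ee_pos=np.array([0.4391,0.1643,0.3353]),ee_rot=np.array([[-0.9716,0.2365,0],[0.2365,.9716,0.0],[0,0,-1.]]))
im=cv2.imread('pics/w1.png');hsv=cv2.cvtColor(im,cv2.COLOR_BGR2HSV)
m=np.zeros(im.shape[:2],np.uint8);m[180:230,245:295]=1
def big(k):
    n,l,st,c=cv2.connectedComponentsWithStats(k);i=1+st[1:,4].argmax();return l==i,c[i],st[i]
br=cv2.inRange(hsv,(12,80,60),(35,255,255))*m
br=cv2.morphologyEx(br,cv2.MORPH_CLOSE,np.ones((7,7)));b,c,st=big(br);e=cv2.minEnclosingCircle(np.argwhere(b)[:,::-1].astype(np.int32))
print('brass',c,st,e,onz('wrist',*e[0],.149,s))
nut=((im.max(2)<70)*m).astype(np.uint8);nut=cv2.morphologyEx(nut|br//255,cv2.MORPH_CLOSE,np.ones((5,5)));b,c,st=big(nut)
e=cv2.minEnclosingCircle(np.argwhere(b)[:,::-1].astype(np.int32));print('nut',c,st,e,onz('wrist',*e[0],.146,s))
x0,y0,sc=205,110,4.5
cr=cv2.resize(im[y0:y0+133,x0:x0+133],None,fx=sc,fy=sc,interpolation=cv2.INTER_CUBIC)
cv2.imwrite('pics/c1.png',cr)
```

```text
brass [269.9348 203.1546] [259 192  23  23 414] ((269.6910095214844, 202.87078857421875), 11.725410461425781) [0.4812 0.1696 0.149 ]
nut [269.6396 200.8643] [ 250  180   41   43 1393] ((269.8070983886719, 200.73622131347656), 21.37665367126465) [0.4797 0.1702 0.146 ]
```

View pics/c1.png

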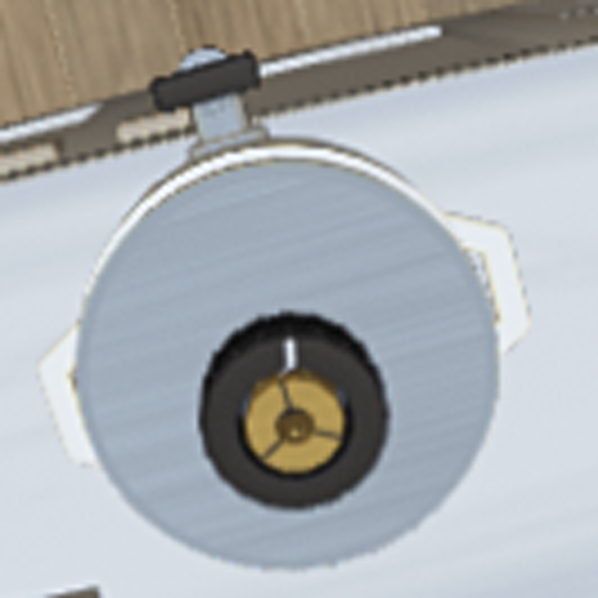

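Run:
```python
from h import *
s=dict(ee_pos=np.array([0.4391,0.1643,0.3353]),ee_rot=np.array([[-0.9716,0.2365,0],[0.2365,.9716,0.0],[0,0,-1.]]))
W=lambda x,y,z:onz('wrist',205+x/4.5,110+y/4.5,z,s)
print('brass',W(295,423,.149),'lid',W(288,361,.104),onz('scene',239.75,176.25,.149),onz('side',234.25,164.75,.149))
c=W(295,423,.149)
for z in(.07,.09):
  a,b=W(62,418,z),W(522,272,z);d=a-b;print('lug',(a+b)/2,np.hypot(*d[:2]),np.arctan2(-d[0],d[1]),d)
a,b=W(155,97,.06),W(260,68,.06);d=a-b;m=(a+b)/2
print('bar',m,np.arctan2(d[0],-d[1]),d)
for cc in (c,W(288,361,.104)):
  t=cc-m;print('tapdir',np.arctan2(t[1],t[0]),np.hypot(*t[:2]))
```

```text
brass [0.4828 0.1702 0.149 ] lid [0.4791 0.171  0.104 ] [0.4807 0.1621 0.149 ] [0.482  0.1649 0.149 ]
lug [0.4841 0.1719 0.07  ] 0.15454410512190211 -3.062214275092403 [ 0.0123 -0.1541  0.    ]
lug [0.4785 0.1723 0.09  ] 0.14696857085702045 -3.0622142750924035 [ 0.0117 -0.1465  0.    ]
bar [0.398  0.1661 0.06  ] 0.02940772293810111 [ 0.001  -0.0339  0.    ]
tapdir 0.04900298575408783 0.08488973004381695
tapdir 0.060643901777780285 0.08116096007337603
```

Crock yaw comes out around +0.055 rad, and the collet is near (0.482, 0.167). The lug span of about 0.15 matches the given size. Next I'll look at the thermometer.

```bash
python3 -m crank '[[[-14,-57,5],0],[[-14,-57,5],0],[[-14,-57,5],0],[[-14,-57,5],0],[[-14,-57,5],0],[[-14,-57,5],0],[[-14,-57,5],0],[[-14,-57,5],0]]'; python3 -m crank '[[[0,0,15],0],[[0,0,15],0],[[0,0,0],0],[[0,0,0],0],[[0,0,0],0],[[0,0,0],0],[[0,0,0],0],[[0,0,0],0]]';python3 - <<'E'
from h import *
s,im=snap('wrist','w2');print(s['qpos'],s['ee_pos'])
p=proj('wrist',[.473,-.313,.118],s);print(p)
x0,y0=np.maximum(p.astype(int)-50,0);print(x0,y0)
cv2.imwrite('pics/c2.png',cv2.resize(im[y0:y0+100,x0:x0+133],None,fx=6,fy=6,interpolation=cv2.INTER_CUBIC))
E
```

```text
time: 3.2
ee_pos: [0.4418, -0.3061, 0.295]
ee_rot: [[-0.973, 0.233, 0.001], [0.233, 0.973, 0.0], [-0.001, 0.0, -1.0]]
ft_force: [1.3, -0.4, 0.3]
finger_gap: 1.0
finger_force: 0.0
time: 4.2
ee_pos: [0.4402, -0.3058, 0.2655]
ee_rot: [[-0.972, 0.237, 0.0], [0.237, 0.972, -0.0], [-0.0, 0.0, -1.0]]
ft_force: [-0.4, 0.3, -0.0]
finger_gap: 1.001
finger_force: 0.0
[ 0.1205  0.3447  0.5212  2.0167 -0.2289  0.8359  2.1028] [ 0.4402 -0.3058  0.2655]
[257.4696 209.0601]
207 159
```

View pics/c2.png

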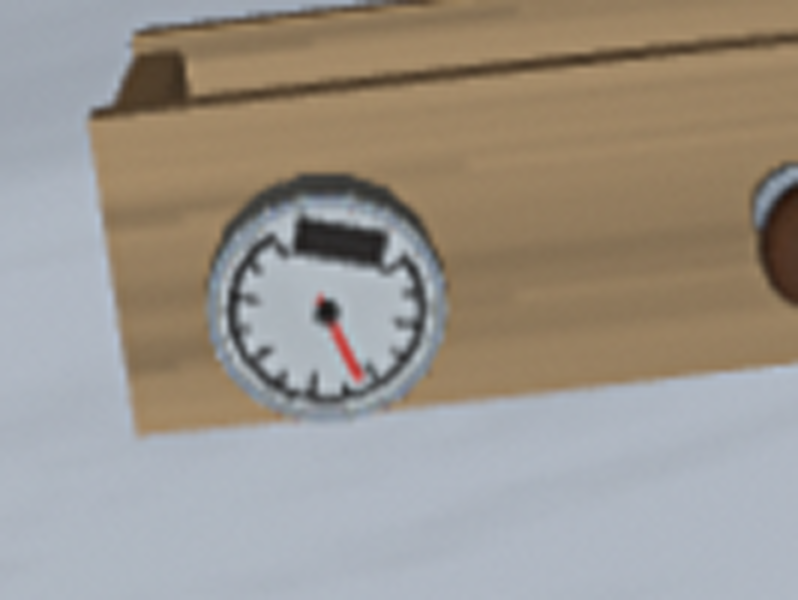

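The crop shows the dial hub at about (325,311) and the dark plate at about (341,242), at 6x with origin (207,159). The pointer is red.

Run:
```python
from h import *
s=sense();im=cv2.imread('pics/w2.png')[159:259,207:340];d=(im.max(2)<75).astype(np.uint8)
n,l,st,c=cv2.connectedComponentsWithStats(d)
for i in range(1,n):
    if st[i,4]>3: print(st[i],c[i]*6)
W=lambda x,y:onz('wrist',207+x/6,159+y/6,.117,s)
h=W(325,311)
def rep(h,p):
    t=h-p;print(h,p,'yaw',np.arctan2(t[1],t[0]),np.hypot(*t[:2]))
rep(h,W(341,242));rep(W(327,309),W(341,242))
# arc ends gap mid
rep(h,(W(280,245)+W(398,262))/2)
R=np.array(s['ee_rot']);print('tool delta mm',R.T@(h-s['ee_pos'])*1e3)
```

```text
[27  9  4  8 20] [172.5  79.5]
[37 29 34 11 75] [321.2  193.28]
[127  31   6  19  54] [776.     234.8889]
[49 37 15  7 76] [336.7105 239.7632]
[38 46  2 11 12] [231. 305.]
[53 50  3  4  8] [324. 309.]
[ 0.4761 -0.3098  0.117 ] [ 0.4645 -0.3042  0.117 ] yaw -0.4506364058205434 0.012860281669985797
[ 0.4758 -0.3094  0.117 ] [ 0.4645 -0.3042  0.117 ] yaw -0.4296779708163673 0.012429816908098665
[ 0.4761 -0.3098  0.117 ] [ 0.4665 -0.305   0.117 ] yaw -0.46316713233271267 0.01076234849852969
tool delta mm [-35.7963   4.6312 148.4027]
```

```bash
python3 -m crank '[[[-18,2,10],0],[[-17,1,20],0],[[0,0,30],0],[[0,0,30],0],[[0,0,30],0],[[0,0,30],0],[[0,0,15],0],[[0,0,7],0]]'; python3 -m crank '[[[0,0,0],0],[[0,0,0],0],[[0,0,0],0],[[0,0,0],0],[[0,0,0],0],[[0,0,0],0],[[0,0,0],0],[[0,0,0],0]]' 255 40
```

```text
time: 5.25
ee_pos: [0.4753, -0.3111, 0.0922]
ee_rot: [[-0.972, 0.236, -0.001], [0.236, 0.972, 0.0], [0.001, 0.0, -1.0]]
ft_force: [0.3, 0.0, -0.6]
finger_gap: 0.998
finger_force: 0.0
time: 6.25
ee_pos: [0.4756, -0.3116, 0.0944]
ee_rot: [[-0.972, 0.237, 0.002], [0.237, 0.972, -0.001], [-0.002, -0.0, -1.0]]
ft_force: [-0.4, 0.1, 6.7]
finger_gap: 0.475
finger_force: 40.3
```

```bash
python3 -m crank '[[[0,0,-10],0],[[0,0,-20],0],[[0,0,-25],0],[[0,0,-25],0],[[0,0,-25],0],[[0,0,-25],0],[[0,0,-20],0],[[0,0,0],0]]'
python3 - <<'E'
from h import *
s,im=snap('wrist','w3');print(s['qpos'],s['ee_pos'])
p=proj('wrist',s['ee_pos']+np.array([0,0,.0244]),s);print(p)
x0,y0=180,200
cv2.imwrite('pics/c3.png',cv2.resize(im[y0:y0+120,x0:x0+160],None,fx=5,fy=5,interpolation=cv2.INTER_CUBIC))
E
```

```text
time: 7.25
ee_pos: [0.4755, -0.3117, 0.2449]
ee_rot: [[-0.972, 0.236, 0.003], [0.236, 0.972, -0.002], [-0.003, -0.001, -1.0]]
ft_force: [0.2, 0.1, -1.1]
finger_gap: 0.475
finger_force: 40.7
[ 0.1247  0.4144  0.5068  1.9717 -0.2718  0.818   2.1145] [ 0.4755 -0.3117  0.2449]
[255.9653 266.151 ]
```

View pics/c3.png

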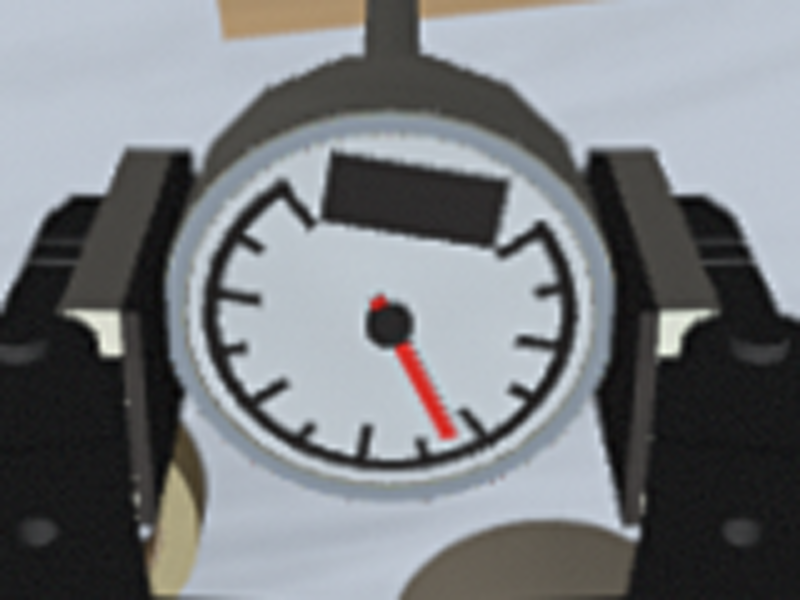

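The thermometer is held upright: hub at crop (389,324), plate at (415,198) (5x, origin 180,200).

Run:
```python
from h import *
s=sense();R=np.array(s['ee_rot'])
W=lambda x,y:onz('wrist',180+(x+.5)/5-.5,200+(y+.5)/5-.5,s['ee_pos'][2]+.0236,s)
h=W(389,324);P=lambda p:R.T@(p-s['ee_pos'])*1e3
print(P(h))
for p in((415,198),):
    t=P(h)-P(W(*p));print(P(W(*p)),'tool-yaw',np.arctan2(t[1],t[0]),np.hypot(*t[:2]))
t=P(h)-(P(W(282,185))+P(W(543,226)))/2;print(np.arctan2(t[1],t[0]))
t=P(W(366,440))-P(W(415,198));print(np.arctan2(t[1],t[0]))
t=h-W(415,198);print('world yaw',np.arctan2(t[1],t[0]))
print(proj('wrist',h+[0,0,-.098],s))
```

```text
[  0.3869   0.6397 -23.6004]
[ 13.3176   2.9467 -23.6136] tool-yaw -2.9650389194931064 13.134820899355844
-2.9638240786850005
-2.969581874511695
world yaw -0.4152468035410398
[257.3284 199.3081]
```

```bash
python3 -m crank '[[[5,22,0],0],[[10,44,0],0],[[11,50,0],0],[[11,50,0],0],[[11,50,0],0],[[11,50,0],0],[[11,50,0],0],[[10,44,0],0]]' 255 40; python3 -m crank '[[[10,44,0],0],[[9,40,0],0],[[5,22,0],0],[[3,1,0],-0.09],[[0,0,0],-0.12],[[0,0,0],-0.12],[[0,0,0],-0.09],[[0,0,0],-0.05]]'; python3 -m crank '[[[0,0,0],0],[[0,0,0],0],[[0,0,3],0],[[0,0,3],0],[[0,0,0],0],[[0,0,0],0],[[0,0,0],0],[[0,0,0],0]]'
python3 - <<'E'
from h import *
s,im=snap('wrist','w4');print(s['qpos'],s['ee_pos'])
snap('scene','s4');snap('side','d4')
print(proj('wrist',[.482,.167,.149],s), proj('wrist',s['ee_pos']+[0,0,-.0744],s))
x0,y0=180,140
cv2.imwrite('pics/c4.png',cv2.resize(im[y0:y0+120,x0:x0+160],None,fx=5,fy=5,interpolation=cv2.INTER_CUBIC))
E
```

```text
time: 8.3
ee_pos: [0.4812, 0.0596, 0.2422]
ee_rot: [[-0.972, 0.235, -0.002], [0.235, 0.972, -0.0], [0.002, -0.001, -1.0]]
ft_force: [-0.0, -0.7, -0.7]
finger_gap: 0.472
finger_force: 40.7
time: 9.3
ee_pos: [0.4803, 0.1675, 0.242]
ee_rot: [[-0.973, -0.231, -0.003], [-0.231, 0.973, -0.001], [0.003, -0.001, -1.0]]
ft_force: [-0.1, -0.2, -0.9]
finger_gap: 0.474
finger_force: 40.7
time: 10.3
ee_pos: [0.4815, 0.168, 0.2374]
ee_rot: [[-0.973, -0.229, 0.0], [-0.229, 0.973, 0.0], [-0.0, 0.0, -1.0]]
ft_force: [0.3, 0.6, -0.6]
finger_gap: 0.477
finger_force: 40.7
[-0.6734  0.3254  0.3153  2.0924 -0.147   0.744   1.5369] [0.4815 0.168  0.2374]
[255.7829 194.6368] [257.1011 199.5587]
```

View pics/c4.png

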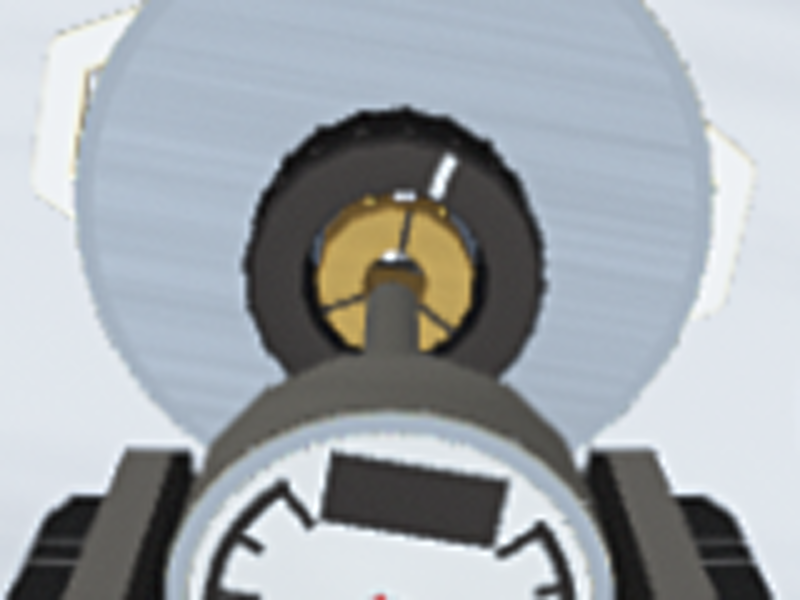

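The stem hangs just above the collet: stem centre line at crop x≈392, tip end at y≈283; collet slits converge at about (395,286). I'll quantify this.

Run:
```python
from h import *
from scipy.optimize import least_squares
s=sense();R=np.array(s['ee_rot']);P=lambda p:R.T@(p-s['ee_pos'])*1e3
im=cv2.imread('pics/w4.png');hsv=cv2.cvtColor(im,cv2.COLOR_BGR2HSV).astype(int)
b=((hsv[...,0]>10)&(hsv[...,0]<35)&(hsv[...,1]>90)&(hsv[...,2]>70))
pts=[]
for v in range(176,212):
    u=np.where(b[v,238:280])[0]+238
    if len(u): pts+= [(u[0]-.5,v),(u[-1]+.5,v)]; print(v,u[0],u[-1],len(u), ''.join('#' if q else '.' for q in b[v,238:280]))
Q=np.array([P(onz('wrist',u,v,.149,s)) for u,v in pts])[:,:2]
r=least_squares(lambda a:np.hypot(*(Q-a[:2]).T)-a[2],[0,0,12],loss='soft_l1',f_scale=.3);print('circle',r.x)
W=lambda x,y,z:P(onz('wrist',180+(x+.5)/5-.5,140+(y+.5)/5-.5,z,s))
print('slit centre',W(395,286,.149),'tip',W(392,297,.163))
```

```text
179 253 257 5 ...............#####......................
180 251 266 12 .............########....####.............
181 249 268 20 ...........####################...........
182 248 269 22 ..........######################..........
183 248 269 21 ..........#############.########..........
184 247 269 22 .........##############.########..........
185 246 270 24 ........###############.#########.........
186 245 271 25 .......###############..##########........
187 245 271 25 .......###############..##########........
188 245 272 27 .......###############.############.......
189 245 272 27 .......###############.############.......
190 244 272 25 ......#############....############.......
191 244 273 24 ......############......############......
192 244 273 22 ......###########........###########......
193 243 274 23 .....############.........###########.....
194 243 274 30 .....###################..###########.....
195 243 274 32 .....################################.....
196 243 274 29 .....##############...###############.....
197 243 274 25 .....############.......#############.....
198 243 273 22 .....###########.........###########......
199 244 273 19 ......#######..#.........###########......
200 244 273 17 ......####..###...........##########......
201 247 273 15 .........######............#########......
202 246 272 15 ........#######...........#.#######.......
203 245 272 15 .......########...........##..#####.......
204 246 271 13 ........#######...........###..###........
205 246 271 14 ........#######...........#####.##........
206 247 269 12 .........######...........######..........
207 248 269 11 ..........#####...........######..........
208 249 268 9 ...........####...........#####...........
209 251 266 5 .............##...........###.............
circle [-0.6667  1.0387 13.1581]
slit centre [-2.1143  1.2028 88.3806] tip [ 0.474   0.6829 74.3802]
```

```bash
python3 -m crank '[[[-1.4,0.4,0],0],[[0,0,0],0],[[0,0,5],0],[[0,0,5],0],[[0,0,5],0],[[0,0,4],0],[[0,0,4],0],[[0,0,0],0]]' 255 40; python3 -c "
from h import *
s=sense();print(s['ee_pos'],s['ft_force'],s['torque'])"
```

```text
time: 11.45
ee_pos: [0.4827, 0.1686, 0.214]
ee_rot: [[-0.973, -0.229, -0.0], [-0.229, 0.973, -0.0], [0.0, -0.0, -1.0]]
ft_force: [-0.0, 0.7, -0.8]
finger_gap: 0.474
finger_force: 40.7
[0.4827 0.1686 0.214 ] [-0.0383  0.6739 -0.8317] [ 0.0669 -0.0784  0.03  ]
```

```bash
python3 -m crank '[[[0,0,4],0],[[0,0,6],0],[[0,0,7],0],[[0,0,8],0],[[0,0,8],0],[[0,0,8],0],[[0,0,8],0],[[0,0,6],0]]'; python3 -c "
from h import *
s=sense();print(s['ee_pos'],s['ft_force'],s['torque'])"
```

```text
time: 12.45
ee_pos: [0.4829, 0.1688, 0.1588]
ee_rot: [[-0.973, -0.229, 0.0], [-0.229, 0.973, 0.0], [-0.0, 0.0, -1.0]]
ft_force: [0.0, 0.0, -0.8]
finger_gap: 0.474
finger_force: 40.8
[0.4829 0.1688 0.1588] [ 0.0487  0.026  -0.7564] [ 0.1717 -0.203   0.0261]
```

```bash
python3 -m crank '[[[0,0,2],0],[[0,0,2],0],[[0,0,1],0],[[0,0,0.5],0],[[0,0,0.5],0],[[0,0,0.5],0],[[0,0,0],0],[[0,0,0],0]]'
python3 - <<'E'
from h import *
s=sense();print(s['ee_pos'],s['ft_force'],s['torque'])
# crock yaw again from c4 lugs
R=np.array([[-.973,-.229,0],[-.229,.973,0],[0,0,-1.]]);q=dict(ee_pos=np.array([.4815,.168,.2374]),ee_rot=R)
W=lambda x,y,z:onz('wrist',180+(x+.5)/5-.5,140+(y+.5)/5-.5,z,q)
for a,b in(((32,190),(712,318)),((50,40),(757,168)),((41,115),(735,243))):
    d=W(*a,.085)-W(*b,.085);print('lug',d,np.arctan2(d[0],-d[1]))
print('centre',(W(41,115,.085)+W(735,243,.085))/2)
s,im=snap('wrist','w5')
E
```

```text
time: 13.45
ee_pos: [0.4829, 0.1687, 0.1534]
ee_rot: [[-0.973, -0.229, 0.001], [-0.229, 0.973, 0.001], [-0.001, 0.0, -1.0]]
ft_force: [-0.0, 1.3, 5.2]
finger_gap: 0.475
finger_force: 41.3
[0.4829 0.1687 0.1534] [-0.0483  1.29    5.236 ] [ 0.0896  0.0348 -0.0157]
lug [ 0.0053 -0.1456  0.    ] 0.03673119465099655
lug [ 0.0072 -0.1474  0.    ] 0.04886724848467394
lug [ 0.0063 -0.1465  0.    ] 0.043028651560568815
centre [0.4804 0.1686 0.085 ]
```

Seated at the expected height with about 5 N of contact, and both yaws are about 0.05. I'll release, turn to the nut's start angle, and lower.

```bash
python3 -m crank '[[[0,0,0],0],[[0,0,0],0],[[0,0,0],0],[[0,0,0],0],[[0,0,0],0],[[0,0,0],0],[[0,0,0],0],[[0,0,0],0]]' 0 40; python3 -m crank '[[[0,0,0],-0.12],[[0,0,0],-0.15],[[0,0,0],-0.15],[[0,0,0],-0.15],[[0,0,0],-0.15],[[0,0,0],-0.12],[[0,0,0],-0.06],[[0,0,0],0]]';python3 -m crank '[[[0,0,4],0],[[0,0,8],0],[[0,0,8],0],[[0,0,8],0],[[0,0,6],0],[[0,0,2.5],0],[[0,0,0],0],[[0,0,0],0]]'; python3 -c "
from h import *
s=sense();print(s['qpos'])
s,im=snap('wrist','w6')
cv2.imwrite('pics/c6.png',cv2.resize(im[140:300,150:363],None,fx=3.7,fy=3.7,interpolation=cv2.INTER_CUBIC))"
```

```text
time: 14.5
ee_pos: [0.4827, 0.1686, 0.1528]
ee_rot: [[-0.973, -0.229, 0.0], [-0.229, 0.973, -0.0], [-0.0, -0.0, -1.0]]
ft_force: [-0.6, -0.0, 0.2]
finger_gap: 0.997
finger_force: 0.0
time: 15.5
ee_pos: [0.4827, 0.1685, 0.1528]
ee_rot: [[-0.426, -0.905, -0.0], [-0.905, 0.426, 0.0], [-0.0, 0.0, -1.0]]
ft_force: [0.0, -0.8, 0.3]
finger_gap: 0.997
finger_force: 0.0
time: 16.5
ee_pos: [0.4829, 0.1687, 0.1165]
ee_rot: [[-0.426, -0.905, 0.0], [-0.905, 0.426, 0.0], [-0.0, -0.0, -1.0]]
ft_force: [-0.0, -1.0, 0.1]
finger_gap: 0.999
finger_force: 0.0
[-0.4254  0.5042  0.0009  2.1732 -0.0009  0.4637  2.2782]
```

View pics/c6.png

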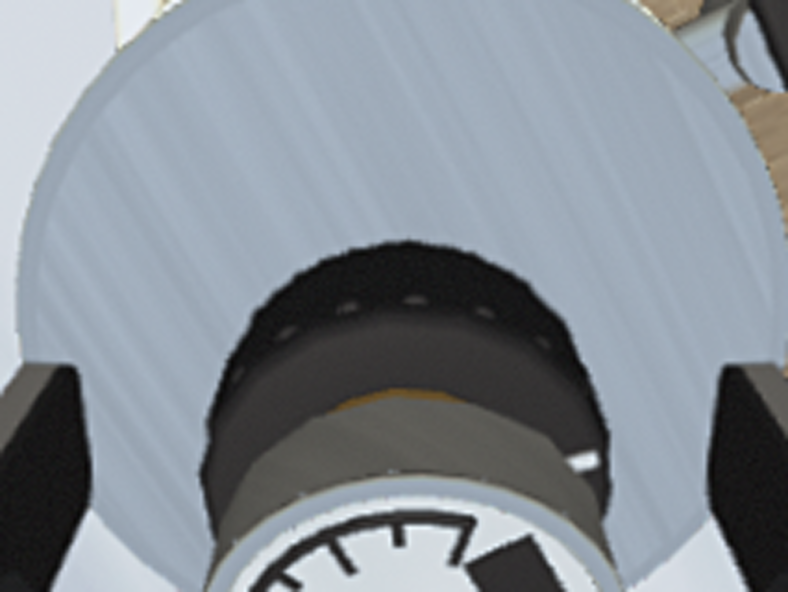

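Thermometer seated and the nut centred between the open fingers, with its white mark at crop (585,460). Now to grip the nut.

```bash
python3 -m crank '[[[0,0,0],0],[[0,0,0],0],[[0,0,0],0],[[0,0,0],0],[[0,0,0],0],[[0,0,0],0],[[0,0,0],0],[[0,0,0],0]]' 255 80; python3 -m crank '[[[0,0,0],0.05],[[0,0,0],0.1],[[0,0,0],0.15],[[0,0,0],0.15],[[0,0,0],0.15],[[0,0,0],0.15],[[0,0,0],0.15],[[0,0,0],0.1]]'; python3 -c "
from h import *
s=sense();print(s['qpos'],s['torque'],s['ft_force'])"
```

```text
time: 17.55
ee_pos: [0.482, 0.1689, 0.1171]
ee_rot: [[-0.426, -0.905, -0.001], [-0.905, 0.426, 0.0], [0.0, 0.001, -1.0]]
ft_force: [-2.2, 0.7, 8.2]
finger_gap: 0.542
finger_force: 80.6
time: 18.55
ee_pos: [0.482, 0.1691, 0.1171]
ee_rot: [[-0.992, -0.129, -0.001], [-0.129, 0.992, 0.001], [0.001, 0.001, -1.0]]
ft_force: [-2.9, -1.0, 8.0]
finger_gap: 0.545
finger_force: 80.9
[-0.633   0.5203  0.2795  2.1823 -0.3064  0.4759  1.5855] [0.1354 0.5527 0.1742] [-2.9133 -1.0227  7.9961]
```

```bash
python3 -m crank '[[[0,0,0],0.05],[[0,0,0],0.1],[[0,0,0],0.1],[[0,0,0],0.1],[[0,0,0],0.1],[[0,0,0],0.05],[[0,0,0],0],[[0,0,0],0]]'; python3 -c "
from h import *
s=sense();print(s['torque'],s['ft_force'],np.arctan2(s['ee_rot'][1][0],s['ee_rot'][0][0])%6.283)";python3 -m crank '[[[0,0,0],0.05],[[0,0,0],0.1],[[0,0,0],0.1],[[0,0,0],0.1],[[0,0,0],0.1],[[0,0,0],0.05],[[0,0,0],0],[[0,0,0],0]]'; python3 -c "
from h import *
s=sense();print(s['torque'],s['ft_force'],s['qpos'],np.arctan2(s['ee_rot'][1][0],s['ee_rot'][0][0])%6.283)"
```

```text
time: 19.55
ee_pos: [0.4821, 0.1691, 0.1171]
ee_rot: [[-0.933, 0.361, -0.001], [0.361, 0.933, 0.001], [0.002, 0.001, -1.0]]
ft_force: [-3.7, 0.6, 8.1]
finger_gap: 0.546
finger_force: 80.8
[ 0.1706  0.5204 -0.0968] [-3.7433  0.6152  8.0785] 2.77258457845407
time: 20.55
ee_pos: [0.4821, 0.1691, 0.1171]
ee_rot: [[-0.646, 0.764, -0.001], [0.764, 0.646, 0.002], [0.002, 0.0, -1.0]]
ft_force: [-2.0, -0.2, 8.7]
finger_gap: 0.547
finger_force: 80.9
[ 0.1379  0.4732 -0.0291] [-2.0019 -0.1693  8.7318] [-0.8295  0.5712  0.5591  2.1903 -0.6032  0.5338  0.8924] 2.2727372584095606
```

```bash
python3 -m crank '[[[0,0,0],0],[[0,0,0],0],[[0,0,0],0.05],[[0,0,0],0.05],[[0,0,0],0.05],[[0,0,0],0.05],[[0,0,0],0.05],[[0,0,0],0.05]]' 255 110; python3 -c "
from h import *
s=sense();print(s['torque'],s['ft_force'],np.arctan2(s['ee_rot'][1][0],s['ee_rot'][0][0])%6.283)
s,im=snap('wrist','w7')
print(''.join(''))
hsv=cv2.cvtColor(im,cv2.COLOR_BGR2HSV)
m=((hsv[...,1]<40)&(hsv[...,2]>170)).astype(np.uint8)
m2=np.zeros_like(m);m2[200:290,190:330]=m[200:290,190:330]
n,l,st,c=cv2.connectedComponentsWithStats(m2)
print([(st[i].tolist(),c[i].tolist()) for i in range(1,n) if st[i,4]>4])
cv2.imwrite('pics/c7.png',cv2.resize(im[140:300,150:363],None,fx=3.7,fy=3.7,interpolation=cv2.INTER_CUBIC))"
```

```text
time: 21.55
ee_pos: [0.4822, 0.1691, 0.1173]
ee_rot: [[-0.392, 0.92, -0.001], [0.92, 0.392, 0.002], [0.002, -0.0, -1.0]]
ft_force: [-4.0, 0.5, 11.9]
finger_gap: 0.535
finger_force: 111.2
[0.0568 0.491  0.2573] [-3.9825  0.5147 11.8625] 1.9734558221151572

[([190, 200, 140, 41, 2761], [261.75153929735603, 212.96631655197393]), ([298, 261, 11, 6, 41], [303.3170731707317, 263.9512195121951]), ([190, 263, 8, 9, 52], [193.90384615384616, 266.5769230769231]), ([318, 263, 11, 9, 55], [321.23636363636365, 266.3454545454546]), ([207, 270, 98, 20, 855], [253.34035087719298, 279.5730994152047]), ([239, 283, 32, 7, 191], [254.51832460732984, 286.1675392670157]), ([273, 286, 10, 4, 30], [276.73333333333335, 287.8333333333333])]
```

View pics/c7.png

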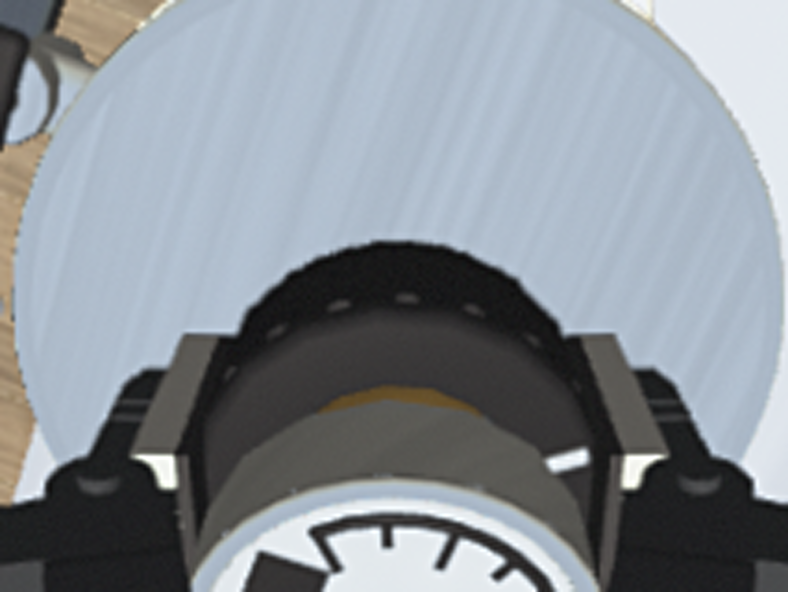

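The mark stayed put relative to the fingers, so the nut followed without slipping, 2.3 rad so far. The thermometer is still aligned. I'll turn a bit more while watching torque.

```bash
python3 -m crank '[[[0,0,0],0],[[0,0,0],0.02],[[0,0,0],0.02],[[0,0,0],0.02],[[0,0,0],0.02],[[0,0,0],0.02],[[0,0,0],0.02],[[0,0,0],0.03]]'; python3 -c "
from h import *
s=sense();print(s['torque'],s['ft_force'],s['tau'],np.arctan2(s['ee_rot'][1][0],s['ee_rot'][0][0])%6.283)"
```

```text
time: 22.6
ee_pos: [0.4822, 0.1691, 0.1173]
ee_rot: [[-0.251, 0.968, -0.001], [0.968, 0.251, 0.002], [0.002, -0.001, -1.0]]
ft_force: [-3.4, 0.2, 11.7]
finger_gap: 0.539
finger_force: 111.2
[0.0508 0.5105 0.3343] [-3.4185  0.1665 11.7421] [  1.241  -35.1666   7.2074  -9.886   -0.3305  -0.8374  -0.2032] 1.8243366712667801
```

```bash
python3 -m crank '[[[0,0,0],0.02],[[0,0,0],0.02],[[0,0,0],0.02],[[0,0,0],0.02],[[0,0,0],0.02],[[0,0,0],0.02],[[0,0,0],0.02],[[0,0,0],0.02]]'
python3 - <<'E'
from h import *
s=sense();print(s['torque'],s['ft_force'],s['qpos'],np.arctan2(s['ee_rot'][1][0],s['ee_rot'][0][0])%6.283)
s,im=snap('wrist','w8')
for f in('w7','w8','w6'):
    g=cv2.imread(f'pics/{f}.png',0)[255:272,285:320];m=cv2.moments((g>150).astype(np.uint8),True);print(f,m['m10']/m['m00']+285,m['m01']/m['m00']+255,m['m00'])
E
```

```text
time: 23.6
ee_pos: [0.4824, 0.1666, 0.1171]
ee_rot: [[-0.098, 0.995, -0.0], [0.995, 0.098, -0.003], [-0.003, -0.001, -1.0]]
ft_force: [-1.7, -4.8, 10.0]
finger_gap: 0.536
finger_force: 110.7
[-1.0843  0.4993  1.7224] [-1.7342 -4.833   9.9926] [-0.9392  0.6237  0.7313  2.1953 -0.7622  0.596   0.4578] 1.6691454914140436
w7 307.0983606557377 264.9672131147541 61.0
w8 304.68518518518516 260.6666666666667 54.0
w6 314.70642201834863 263.1284403669725 109.0
```

Torque jumped to 1.7 N m, so this is the hard stop. I'll release, lift clear, and check.

```bash
python3 -m crank '[[[0,0,0],0],[[0,0,0],0],[[0,0,0],0],[[0,0,0],0],[[0,0,0],0],[[0,0,0],0],[[0,0,0],0],[[0,0,0],0]]' 0 40; python3 -m crank '[[[0,0,-5],0],[[0,0,-10],0],[[0,0,-20],0],[[0,0,-25],0],[[0,0,-25],0],[[0,0,-25],0],[[0,0,-15],-0.1],[[0,0,0],-0.1]]';python3 -m crank '[[[0,0,0],-0.15],[[0,0,0],-0.15],[[0,0,0],-0.15],[[0,0,0],-0.15],[[0,0,0],-0.15],[[0,0,0],-0.15],[[0,0,0],-0.1],[[0,0,0],0]]'
python3 - <<'E'
from h import *
s,im=snap('wrist','w9');print(s['ft_force'])
p=proj('wrist',[.482,.169,.177],s);print(p)
x,y=p.astype(int);x0,y0=x-66,y-50;print(x0,y0)
cv2.imwrite('pics/c9.png',cv2.resize(im[y0:y0+100,x0:x0+133],None,fx=6,fy=6,interpolation=cv2.INTER_CUBIC))
E
```

```text
time: 24.65
ee_pos: [0.4827, 0.1687, 0.1163]
ee_rot: [[-0.092, 0.996, 0.0], [0.996, 0.092, 0.0], [0.0, 0.0, -1.0]]
ft_force: [0.6, -0.5, 0.1]
finger_gap: 1.002
finger_force: 0.0
time: 25.65
ee_pos: [0.4836, 0.1686, 0.2432]
ee_rot: [[-0.291, 0.957, 0.003], [0.957, 0.291, 0.001], [0.001, 0.003, -1.0]]
ft_force: [-0.3, -0.2, 0.4]
finger_gap: 1.001
finger_force: 0.0
time: 26.65
ee_pos: [0.4827, 0.1683, 0.2419]
ee_rot: [[-0.961, 0.277, 0.001], [0.277, 0.961, 0.0], [-0.0, 0.001, -1.0]]
ft_force: [1.0, -0.8, 0.3]
finger_gap: 0.993
finger_force: 0.0
[ 0.9582 -0.8174  0.2956]
[257.0159 202.6793]
191 152
```

View pics/c9.png

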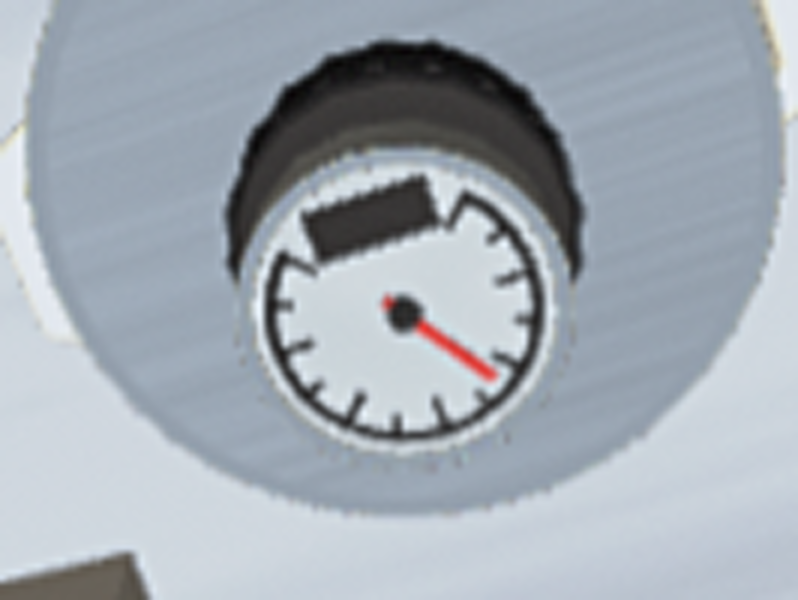

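Thermometer seated and centred: hub at crop (404,314), plate at (371,219), facing the tap. A final yaw check, then hand in.

Run:
```python
from h import *
s=sense();W=lambda x,y:onz('wrist',191+(x+.5)/6-.5,152+(y+.5)/6-.5,.177,s)
h=W(404,314);t=h-W(371,219);y=np.arctan2(t[1],t[0]);print(h,y)
if abs(y-.05)<.08: print(finish_job())
```

```text
[0.483  0.1694 0.177 ] 0.03678804107753297
the job is handed in; nothing more can be done
None
```

I fitted the thermometer in the collet and handed the job in at about 27 s. The flange is seated, and the dial was within about 0.02 rad of upright from the tap. I tightened the nut to its hard stop and left the arm clear of everything. The stirring rod stayed in the stand, and I made no deliberate contact with the jar, tin or ramekin.

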